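Take the airbrush cleaning pot apart for drying

TASK

Take the airbrush cleaning pot (the one with the short nozzle stub on its side) apart for drying: first lift its hood off by the knob and stand it in the drying tray, then lift the strainer basket out by its bail handle and stand it beside the hood. Both must stand upright, as they stood in the pot, flat inside the tray's lip; set them down, do not drop them, and leave the pot standing where it is.

Things in the scene. Friction and masses are not known exactly. Their poses are not given: they have to be found in the camera images.
- hood: Steel hood: upside-down cup 90 mm wide, 50 mm high, with an upright black cylindrical knob on top, 24 mm wide, 30 mm high (z 50 to 80 mm). About 0.2 kg. Origin: centre of its lower rim; z up. At the start it rests loose on the basket's flange, hiding the basket's handle. In the tray it stands rim down, knob up.
- basket: Aluminium cup 72 mm wide, 60 mm high, with a 94 mm flange at z 50-54 mm, 0.18 kg. Fixed arched bail over its mouth: bar 9 mm thick, level from x -23 to 23 mm, its axis at y 0, z 91 mm, legs at x +-33.5 mm; open space both sides (+-y) down to z 60 mm. Origin: centre of underside; z up. Hangs loose by its flange in the pot, 5 mm play, origin 20 mm above the pot's; lift straight up 60 mm to clear.
- pot: Loose steel pot, 90 mm wide, 70 mm high, 0.7 kg, with a nozzle stub 22 mm thick out 24 mm on its -x side. Origin: centre of underside; z up. With basket and hood 154 mm high. Bystanders 130 mm or more away between centres: slimmer closed steel jar (76 wide, 134 high, black knob, no stub), white bottle (64 wide, 150 high). Carry undersides over 160 mm above the bench to pass over them.
- tray: Drying tray: low steel tray fixed to the bench, 310 mm along its x, 170 mm along its y, with a lip 5 mm thick and 15 mm high all round. Its floor is 5 mm above the origin. Origin: centre of its underside; z up. Room for hood and basket side by side, 75 mm either side of the middle along its x.

How it is judged:
On the way:
1. the hood stands upright and released inside the tray while the basket still hangs in the pot (x of hood in the frame of tray between -0.11 and 0.11 m and y of hood in the frame of tray between -0.04 and 0.04 m and z of hood in the frame of tray between -0.005 and 0.014 m and angle between hood's own z axis and vertical below 0.17 rad and linear speed of hood below 0.02 m/s and contact force between the fingers and hood below 0.1 N and horizontal distance between basket and pot below 0.012 m and z of basket in the frame of pot between 0.01 and 0.03 m), for 0.2 s.
At the end, for the whole second after the job is handed in: Hood and basket stand in the tray, released, at rest, upright within 10 degrees, down on its floor, their centres within 110 mm along and 40 mm (hood) or 45 mm (basket) across from the tray's middle; the pot is upright, within 30 mm of where it was (x of hood in the frame of tray between -0.11 and 0.11 m and y of hood in the frame of tray between -0.04 and 0.04 m and z of hood in the frame of tray between -0.005 and 0.014 m and angle between each of hood, basket, pot's own z axis and vertical below 0.17 rad and linear speed of each of hood, basket below 0.02 m/s and contact force between the fingers and hood below 0.1 N and x of basket in the frame of tray between -0.11 and 0.11 m and y of basket in the frame of tray between -0.045 and 0.045 m and z of basket in the frame of tray between -0.005 and 0.014 m and contact force between the fingers and basket below 0.1 N and distance of pot from where it was at the start of the episode below 0.03 m); the robot touches nothing.
It fails at once if the hood is dropped (falls free, out of the fingers, faster than 0.6 m/s) (linear speed of hood above 0.6 m/s and contact force between the fingers and hood below 0.1 N).
It fails at once if the basket is dropped (falls free, out of the fingers, faster than 0.6 m/s) (linear speed of basket above 0.6 m/s and contact force between the fingers and basket below 0.1 N).
It also fails if it takes over 64 s, if anything falls off the work surface, if the arm or the gripper's body presses on something with over 40 N, if the wrist force passes 120 N, or if a joint passes its speed limit or range.

ROBOT

A 6-joint arm with a two-finger parallel gripper is mounted at the origin on the work surface. World frame = base frame: x ahead of the robot, y to its left, z up, the work surface at z = 0. Lengths are in m, angles in rad, forces in N, time in s.
With the tool pointing down it reaches from about 0.35 to 0.8 m from the base axis. Payload 7.3 kg.
Tool frame: the origin (TCP) lies at the very end of the fingers, on their centre line; the grasp point (between the pads) lies 19 mm behind it; z points along the fingers, y is the direction in which the jaws open and shut (so a half turn about z gives the same grasp; the last joint's range is limited). The gripper opens to 85 mm and grips with 20 to 120 N. Pads are 22 mm wide; open, the fingers measure 114 mm over their backs; the gripper's body (76 mm by 85 mm) begins 54 mm behind the grasp point. The pads swing forward as they close: fully open they stand 13 mm farther back than shut.
Start: joints at [-1.384, 0.342, 1.524, -0, 1.275, -0.146], TCP at [0.172, -0.496, 0.231] pointing down, gripper open.
Joint ranges: [-2.53, 2.53], [-0.77, 2.02], [0.04, 2.7], [-1, 4.14], [0.28, 2.66], [-3.11, 3.11]. Speed limits (rad/s): [2.57, 2.57, 3.14, 3.14, 3.14, 3.14].

INTERFACE

Orientations are given as a rotation vector (axis times angle).
In Python, from bench import read_state, grab_frame, camera_info, finish_job gives the robot as it stands. The module is installed in compiled form; this text tells all that it offers.
- The arm moves only by the shell command python3 -m pendant 'ROWS' [FORCE]. ROWS is JSON, a list of rows, each a list of 5 numbers: the finger opening in mm, from 0 to 85.4, then the shift along the world's x, y, z in mm, then the turn about the world's z in rad. In form: [[fingers, x, y, z, turn], ...]. A call has 1 to 10 rows; each row is the pose to reach, as a shift and turn from the pose commanded when the call began; what a row does not reach only later rows make up. A row lasts 1/10 s, in which the tool goes at most 50 mm and 8.59 degrees, less where a joint would pass 70% of its speed; a pose out of reach is approached as far as the arm can. A call with a gripper value outside its range is refused whole. The fingers move at their own pace and stop on an object; FORCE is the grip in N (left out, the last holds). Time passes only in rows, so rows that repeat a pose let the fingers close. It gives the time, the measured TCP pose, the force and the opening at its end, in the units of the state.
- read_state(): the state, without advancing time (a new reading comes with each control period).
- grab_frame(name): name is "scene" or "top" or "wrist"; returns the picture (400x640x3 uint8, red, green, blue); there is no depth.
- camera_info(name): a dict with "intrinsics" (3x3 intrinsics, pixels), "R" (3x3) and "t" (3): a world point X has camera coordinates R X + t; the wrist camera has in their place "tool_from_camera" (4x4, takes a point from camera to tool coordinates, whose origin is the TCP and whose axes are the flange's). Camera axes: x right, y down, z forward; pixel columns grow to the right and rows downward; lengths in m; the calibration is good to about 2 mm. A picture is of the moment at which its call begins: read the wrist's pose just before it. camera_info takes no time and is no camera call.
- finish_job(): hands the job in, once; it reports no verdict.
The state is a dict: "t": time; "joints": joint angles; "qvel": joint speeds; "tau": joint torques, N m; "eef_pos": TCP position; "eef_rot": TCP orientation; "force": force on the tool from outside, world axes, zero at the start; "moment": the same for the moment, N m; "gripper_width": opening from 0.0 (shut) to 1.0 (fully open).
Only numpy, scipy, OpenCV 4.12 (cv2) and the standard library are available. Lean on these libraries where they do the work, as an engineer would, in place of code of your own. Each camera call takes 0.05 s, during which the arm holds its last target.

## Working session

There is one attempt and no reset: what is moved stays moved. The work goes in short steps, Python scripts to look and compute and a shell command to move; the robot and the scene stay as the last step left them, time stands still between calls to the robot, and variables do not carry over. Pictures are saved under pics/ and viewed, and the job is handed in when it is done.

```bash
mkdir -p pics; cat > h.py <<'E'
import numpy as np, cv2
from scipy.spatial.transform import Rotation as Rn
from bench import *
def save(n,img): cv2.imwrite('pics/'+n+'.png',cv2.cvtColor(np.ascontiguousarray(img),cv2.COLOR_RGB2BGR))
def cam(name,st=None):
    c=camera_info(name); K=np.array(c["intrinsics"])
    if name=="wrist":
        T=np.array(c["tool_from_camera"]); Rt=Rn.from_rotvec(st["eef_rot"]).as_matrix()
        Rwc=Rt@T[:3,:3]; o=Rt@T[:3,3]+np.array(st["eef_pos"])
    else:
        R=np.array(c["R"]); Rwc=R.T; o=-R.T@np.array(c["t"])
    return K,Rwc,o
def ray(C,u,v):
    K,Rwc,o=C; d=Rwc@np.linalg.solve(K,[u,v,1.]); return o,d/np.linalg.norm(d)
def onz(C,u,v,z):
    o,d=ray(C,u,v); return o+d*(z-o[2])/d[2]
def proj(C,X):
    K,Rwc,o=C; p=K@(Rwc.T@(np.array(X)-o)); return p[:2]/p[2]
E
python3 - <<'E'
from h import *
s=read_state(); print(s)
for n in ["scene","top"]:
    save(n+"0",grab_frame(n)); C=cam(n); print(n,C[2],C[1][:,2],C[0][0,0])
E
```

```text
{'t': 0.0, 'joints': array([-1.38397605e+00,  3.42737058e-01,  1.52502850e+00, -1.91390316e-06,
        1.27541861e+00, -1.46011686e-01]), 'qvel': array([-4.56875972e-04, -5.89674471e-04, -6.71112059e-05, -6.98012279e-04,
        3.07355403e-04,  1.89314066e-03]), 'tau': array([-2.94163241e-03, -4.33680940e+01, -2.46017289e+01, -4.52874283e-04,
        7.84759788e-03,  9.03158337e-06]), 'eef_pos': array([ 0.1714658 , -0.49577414,  0.23061452]), 'eef_rot': array([-3.09662157e+00, -5.20138710e-01,  5.38537130e-05]), 'force': array([-0.02314716,  0.59560968, -0.48927757]), 'moment': array([0.07352612, 0.01882942, 0.00698151]), 'gripper_width': 0.9949425814159011}
scene [0.73517454 0.28180572 0.65813178] [-0.29207696 -0.42401819 -0.85726287] 387.87340314427337
top [ 0.44767244 -0.02167448  0.94791714] [ 0.09700233  0.02336532 -0.99500985] 468.8108761865162
```

View pics/scene0.png

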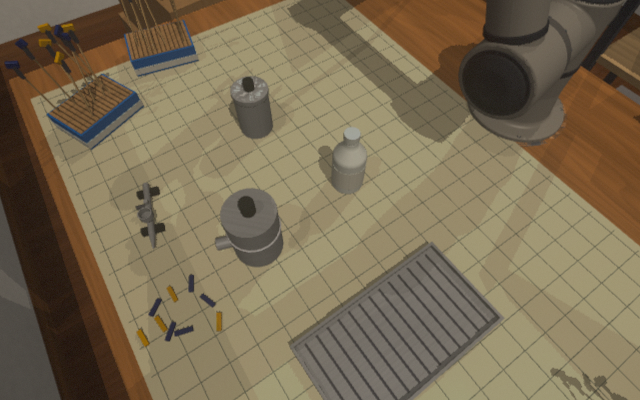

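View pics/top0.png

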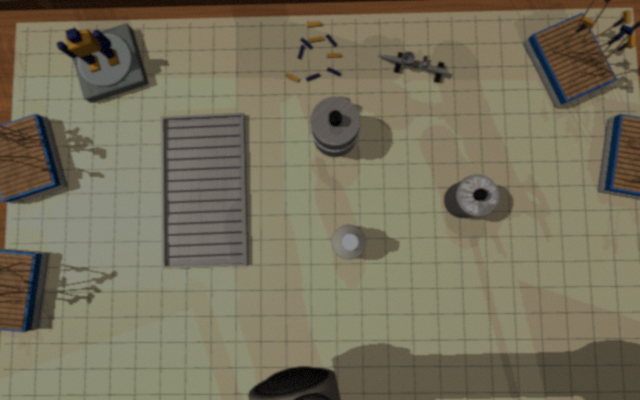

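The top view shows the pot's knob near (335,118), the jar at (480,195), the bottle at (349,241) and the tray at x 165–247, y 114–265. In the scene view the knob is near (247,207), and the stub at (222,242) confirms this is the right pot.

```bash
python3 - <<'E'
from h import *
t=cv2.cvtColor(cv2.imread('pics/top0.png'),cv2.COLOR_BGR2RGB); s=cv2.cvtColor(cv2.imread('pics/scene0.png'),cv2.COLOR_BGR2RGB)
def dark(img,x0,y0,x1,y1,th=50):
    m=(img[y0:y1,x0:x1].max(2)<th).astype(np.uint8)
    n,l,st,c=cv2.connectedComponentsWithStats(m); i=1+st[1:,4].argmax(); return c[i]+[x0,y0],st[i]+[x0,y0,0,0,0]
ct,a=dark(t,305,95,365,155); cs,b=dark(s,225,190,275,235); print(ct,a,cs,b)
T,S=cam("top"),cam("scene")
for z in(.124,.139,.154): print(z,onz(T,*ct,z),onz(S,*cs,z))
o1,d1=ray(T,*ct);o2,d2=ray(S,*cs)
k=np.linalg.lstsq(np.c_[d1,-d2],o2-o1,rcond=None)[0];print(o1+d1*k[0],o2+d2*k[1])
# tray corners
hsv=cv2.cvtColor(t,cv2.COLOR_RGB2HSV);m=((hsv[...,1]<50)).astype(np.uint8);m[:, :150]=0;m[:,265:]=0;m[:100]=0;m[285:]=0
m=cv2.morphologyEx(m,cv2.MORPH_CLOSE,np.ones((7,7)));m=cv2.morphologyEx(m,cv2.MORPH_OPEN,np.ones((7,7)))
c=max(cv2.findContours(m,0,2)[0],key=cv2.contourArea);r=cv2.minAreaRect(c);bx=cv2.boxPoints(r);print(r)
P=np.array([onz(T,*p,.015) for p in bx]);print(P,P.mean(0),np.linalg.norm(np.diff(P,axis=0),axis=1))
v=t.copy();cv2.drawContours(v,[bx.astype(int)],0,(255,0,0),1)
save('tray',cv2.resize(v[90:290,140:380],None,fx=3,fy=3)); save('potS',cv2.resize(s[180:280,200:300],None,fx=6,fy=6))
for n,u in(("jar",(480,195)),("bot",(349,241))): print(n,onz(T,*u,.14))
E
```

```text
[335.41304348 118.40217391] [329 111  14  16 184] [247.61290323 211.30645161] [241 204  14  13  62]
0.124 [ 0.66466887 -0.03003844  0.124     ] [ 0.66121153 -0.02848829  0.124     ]
0.139 [ 0.6607183  -0.02988617  0.139     ] [ 0.66328863 -0.01977431  0.139     ]
0.154 [ 0.65676772 -0.0297339   0.154     ] [ 0.66536573 -0.01106034  0.154     ]
[ 0.66423201 -0.03002161  0.12565871] [ 0.6613326  -0.02798034  0.12487436]
((198.5, 192.0), (184.0, 97.0), 90.0)
[[0.73984307 0.34971782 0.015     ]
 [0.73554117 0.1491678  0.015     ]
 [0.36377714 0.14863124 0.015     ]
 [0.36601534 0.34160518 0.015     ]] [0.55129418 0.24728051 0.015     ] [0.20059615 0.37176441 0.19298692]
jar [ 0.5211314  -0.27574549  0.14      ]
bot [ 0.44564452 -0.04952242  0.14      ]
```

View pics/tray.png

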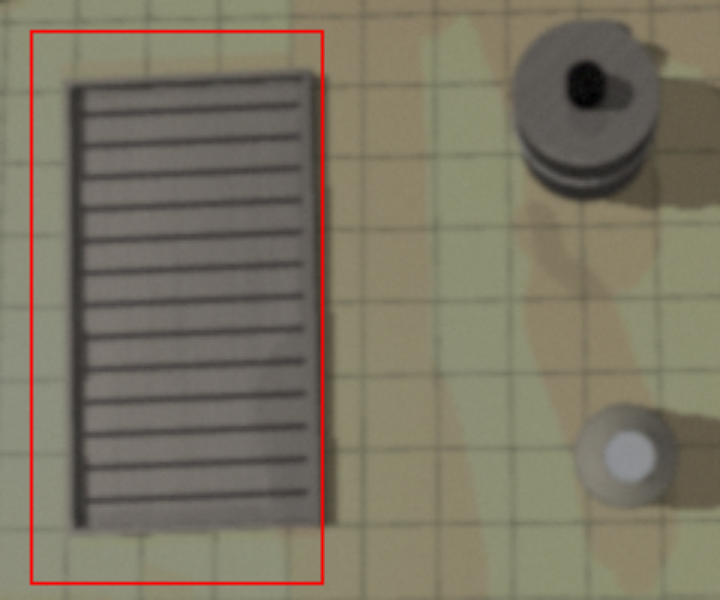

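View pics/potS.png

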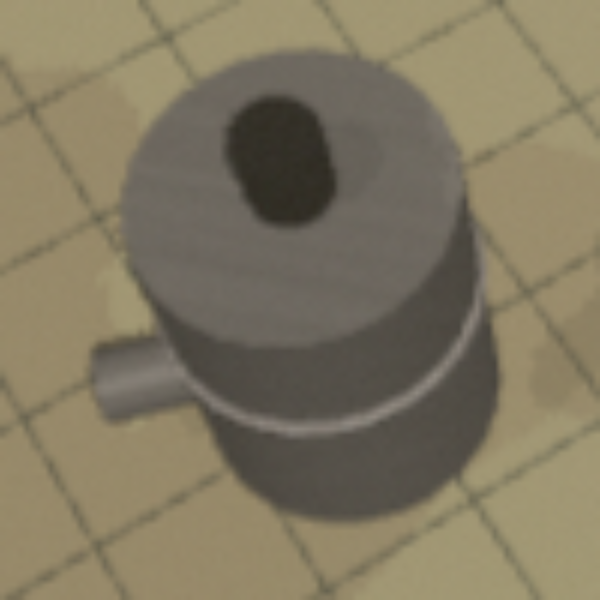

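```bash
python3 - <<'E'
from h import *
T,S=cam("top"),cam("scene")
ct=(335.3,118.0); cs=(200+281/6,180+160/6); top_s=(200+272/6,180+125/6); 
o1,d1=ray(T,*ct);o2,d2=ray(S,*cs)
k=np.linalg.lstsq(np.c_[d1,-d2],o2-o1,rcond=None)[0];print(o1+d1*k[0],o2+d2*k[1])
print(onz(T,335.4,117.5,.154),onz(T,*ct,.145),onz(S,*top_s,.154),onz(S,*cs,.139))
# hood disc outline top: crop left 513 right 660 at y~95, top ~20
print('hood top L,R,top',[onz(T,140+a/3,90+b/3,.124) for a,b in((513,95),(660,95),(587,20))])
P=np.array([onz(T,140+a/3,90+b/3,.013) for a,b in((70,84),(315,73),(325,524),(74,530))]);print(P,P.mean(0),np.linalg.norm(np.diff(P,axis=0),axis=1))
u=(P[0]+P[1]-P[2]-P[3]);print('yaw long axis',np.degrees(np.arctan2(u[1],u[0])))
print('stub in S',onz(S,200+98/6,180+385/6,.05))
print(onz(T,349.5,241.5,.15),onz(T,480,194,.134))
E
```

```text
[ 0.66173407 -0.0297103   0.13790645] [ 0.6601125  -0.02858049  0.13746671]
[ 0.65835951 -0.02973819  0.154     ] [ 0.65985946 -0.02963992  0.145     ] [ 0.65947977 -0.02895577  0.154     ] [ 0.66033355 -0.02766644  0.139     ]
hood top L,R,top [array([0.65958484, 0.01383807, 0.124     ]), array([ 0.6578079, -0.0739091,  0.124    ]), array([ 0.70462165, -0.03116842,  0.124     ])]
[[0.70196289 0.32204463 0.013     ]
 [0.70617971 0.15360062 0.013     ]
 [0.40138832 0.14639591 0.013     ]
 [0.39955171 0.31365065 0.013     ]] [0.55227066 0.23392295 0.013     ] [0.16849678 0.30487654 0.16726482]
yaw long axis 1.4715721328527902
stub in S [ 0.72614074 -0.04479735  0.05      ]
[ 0.44481646 -0.05000588  0.15      ] [ 0.5234142 -0.277713   0.134    ]
```

The knob is at about (0.660, -0.030) and the tray centre at (0.552, 0.234) with its long axis near +x. I'll move above the knob and check with the wrist camera.

```bash
python3 -m pendant '[[85,35,30,5,0],[85,70,65,10,0],[85,105,100,15,0],[85,140,135,20,0],[85,175,170,20,0],[85,210,205,20,0],[85,245,240,20,0],[85,280,275,20,0],[85,315,310,20,0],[85,350,345,20,0]]'
python3 -m pendant '[[85,35,30,0,0],[85,70,60,0,0],[85,105,90,0,0],[85,138,121,0,0],[85,138,121,0,0],[85,138,121,0,0]]'
python3 - <<'E'
from h import *
s=read_state(); f=grab_frame("wrist"); save("w1",f); print(s['t'],s['eef_pos'],s['eef_rot'],s['joints'])
C=cam("wrist",s); print(proj(C,[.6595,-.0295,.154]),proj(C,[.6595,-.0295,.124]))
E
```

```text
t: 1.1
eef_pos: [0.5226, -0.1494, 0.2511]
eef_rot: [-3.098, -0.521, 0.001]
force: [0.3, -0.6, -0.1]
gripper_width: 0.997
t: 1.7
eef_pos: [0.6595, -0.0293, 0.2499]
eef_rot: [-3.097, -0.523, 0.004]
force: [-0.6, -1.6, 0.5]
gripper_width: 0.995
1.7 [ 0.65950508 -0.02931199  0.2498933 ] [-3.09738277 -0.52321045  0.00357498] [-1.60204811e-01  5.91801536e-01  1.06683408e+00 -4.23019207e-04
  1.48521778e+00  1.07594719e+00]
[320.65374903 208.7142003 ] [320.65957706 197.4785061 ]
```

View pics/w1.png

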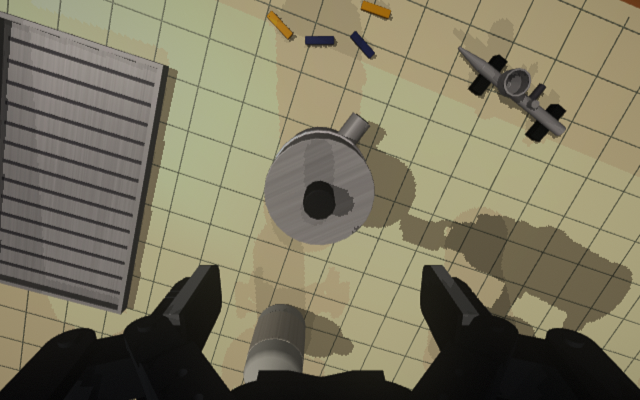

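The wrist view shows the pot below the gripper, its knob around (319,200), the stub at (353,128) and the bottle at the bottom near (277,330). I'll refine the knob centre.

```bash
python3 - <<'E'
from h import *
s=read_state(); C=cam("wrist",s)
f=cv2.cvtColor(cv2.imread('pics/w1.png'),cv2.COLOR_BGR2RGB)
save('w1c',cv2.resize(f[110:260,245:395],None,fx=4,fy=4,interpolation=cv2.INTER_CUBIC))
m=(f.max(2)<32).astype(np.uint8); m[:160]=0;m[240:]=0;m[:,:290]=0;m[:,350:]=0
n,l,st,c=cv2.connectedComponentsWithStats(m);i=1+st[1:,4].argmax();print(st[i],c[i])
x,y,w,h=st[i][:4]
r=12/ (C[2][2]-.154)*C[0][0,0]/1000; print('r px',r)
print(onz(C,x+w/2,y+h-r,.154),onz(C,*c[i],.139))
# expected extents
for z in(.124,.154): print([proj(C,[.6595+.012*np.cos(a),-.0295+.012*np.sin(a),z]).round(1).tolist() for a in np.arange(4)*np.pi/2])
E
```

```text
[304 181  31  38 894] [319.21252796 199.91051454]
r px 17.291804411917145
[ 0.66367812 -0.02802589  0.154     ] [ 0.66076028 -0.02874873  0.139     ]
[[324.5, 182.8], [305.6, 191.8], [314.9, 209.8], [333.6, 201.1]]
[[325.0, 192.5], [303.9, 202.4], [314.2, 222.2], [335.1, 212.7]]
```

View pics/w1c.png

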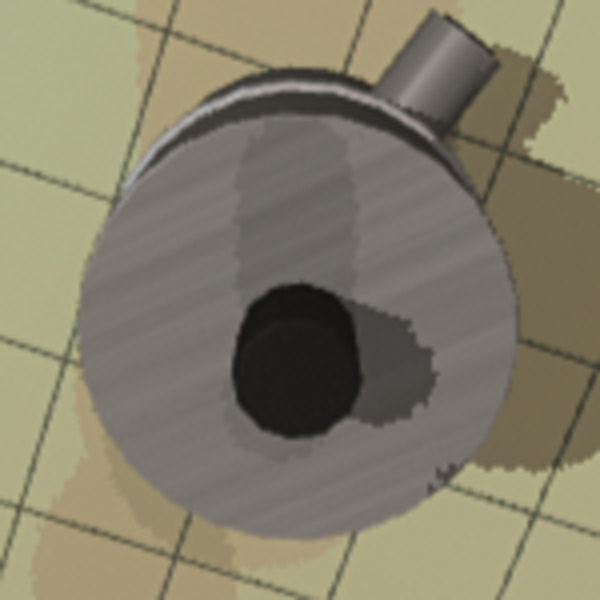

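```bash
python3 -m pendant '[[85,2,0.5,-20,0],[85,2,0.5,-50,0],[85,2,0.5,-80,0],[85,2,0.5,-100,0],[85,2,0.5,-115,0],[85,2,0.5,-122,0],[85,2,0.5,-122,0]]' 40
python3 -m pendant '[[20,0,0,0,0],[20,0,0,0,0],[20,0,0,0,0],[20,0,0,0,0],[20,0,0,0,0],[20,0,0,0,0],[20,0,0,0,0],[20,0,0,0,0]]' 40
python3 - <<'E'
from h import *
s=read_state(); print(s['force'],s['gripper_width'],s['t']);f=grab_frame("wrist"); save("w2",f)
save('s2',grab_frame('scene'))
E
```

```text
t: 2.45
eef_pos: [0.6606, -0.0307, 0.1289]
eef_rot: [-3.098, -0.518, 0.002]
force: [0.5, 0.4, -0.1]
gripper_width: 0.997
t: 3.25
eef_pos: [0.6618, -0.0296, 0.13]
eef_rot: [3.098, 0.52, 0.002]
force: [-1.0, -0.1, 6.2]
gripper_width: 0.264
[-1.02691622 -0.10991306  6.24210948] 0.26385733794914584 3.25
```

View pics/w2.png

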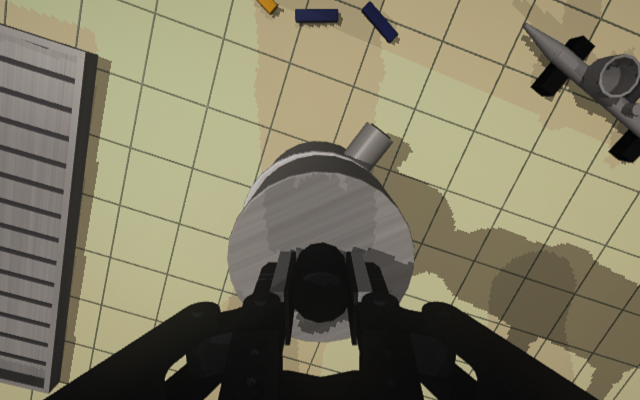

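View pics/s2.png

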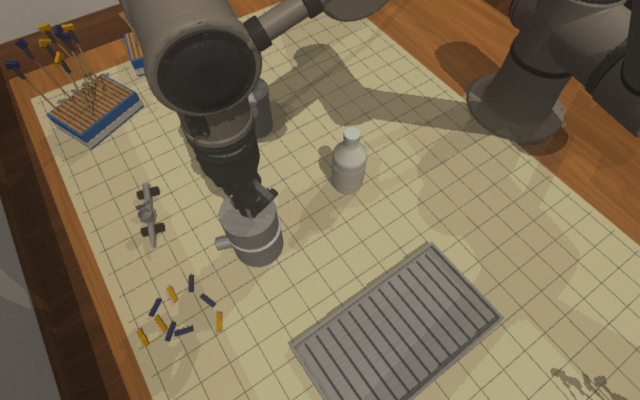

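The knob is held at an opening of about 23 mm, centred between the pads, and the pot has not moved. I'll lift straight up and look.

```bash
python3 -m pendant '[[18,0,0,5,0],[18,0,0,15,0],[18,0,0,30,0],[18,0,0,45,0],[18,0,0,60,0],[18,0,0,80,0],[18,0,0,100,0],[18,0,0,115,0],[18,0,0,120,0],[18,0,0,120,0]]' 45
python3 - <<'E'
from h import *
s=read_state(); print(s['force'],s['eef_pos'],s['gripper_width'],s['t']);f=grab_frame("wrist"); save("w3",f)
save('s3',grab_frame('scene'))
E
```

```text
t: 4.35
eef_pos: [0.6617, -0.0297, 0.2499]
eef_rot: [3.098, 0.52, 0.002]
force: [-0.3, -0.1, -2.3]
gripper_width: 0.26
[-0.34896476 -0.06212827 -2.34455654] [ 0.661697   -0.02972283  0.24993461] 0.2597838777103968 4.35
```

View pics/s3.png

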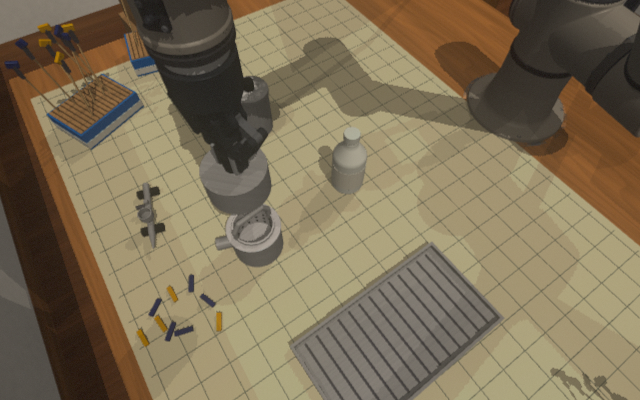

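View pics/w3.png

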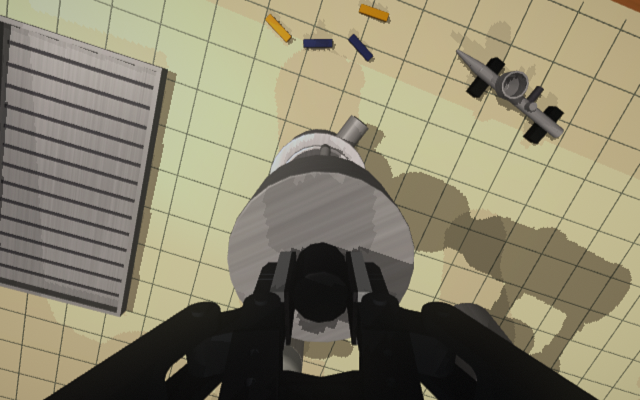

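The hood came off alone and level, and the basket with its bail is still in the pot. I'll carry the hood to the near half of the tray.

```bash
python3 -m pendant '[[18,-10,15,0,0],[18,-35,48,0,0],[18,-60,85,0,0],[18,-85,122,0,0],[18,-110,158,0,0],[18,-135,193,0,0],[18,-158,226,0,0],[18,-175,250,0,0],[18,-184,262,0,0],[18,-184,262,0,0]]' 45
python3 -m pendant '[[18,0,0,-15,0],[18,0,0,-45,0],[18,0,0,-80,0],[18,0,0,-110,0],[18,0,0,-135,0],[18,0,0,-150,0],[18,0,0,-150,0]]' 45
python3 - <<'E'
from h import *
s=read_state(); print(s['force'],s['eef_pos'],s['gripper_width'],s['t'])
save('t4',grab_frame('top')[60:300,100:420].repeat(2,0).repeat(2,1))
save('s4',grab_frame('scene'))
E
```

```text
t: 5.45
eef_pos: [0.4763, 0.2334, 0.2488]
eef_rot: [3.097, 0.524, -0.002]
force: [0.3, -0.2, -1.9]
gripper_width: 0.258
t: 6.15
eef_pos: [0.4768, 0.2306, 0.0967]
eef_rot: [3.097, 0.518, -0.008]
force: [0.3, 0.2, -1.4]
gripper_width: 0.264
[ 0.26352976  0.18303394 -1.41330634] [0.47677393 0.23058286 0.09666554] 0.26354642184806376 6.15
```

View pics/s4.png

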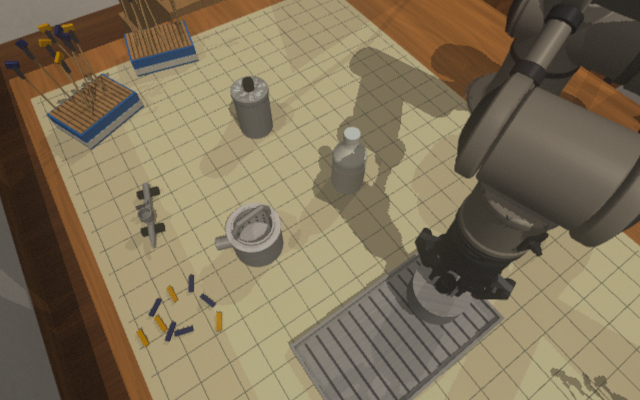

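View pics/t4.png

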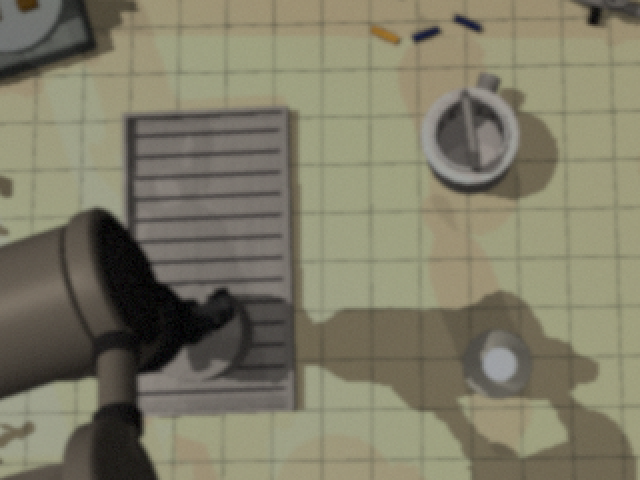

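The top view puts the hood inside the tray's near half. I'll lower it gently.

```bash
python3 -m pendant '[[18,0,0,-12,0],[18,0,0,-22,0],[18,0,0,-28,0],[18,0,0,-31,0],[18,0,0,-33,0],[18,0,0,-35,0],[18,0,0,-35,0]]' 45
```

```text
t: 6.95
eef_pos: [0.4775, 0.2323, 0.0643]
eef_rot: [3.098, 0.521, -0.0]
force: [0.5, 0.0, -2.0]
gripper_width: 0.262
```

```bash
python3 -m pendant '[[18,0,0,-1,0],[18,0,0,-2,0],[18,0,0,-2,0]]' 45;  python3 -m pendant '[[18,0,0,-1,0],[18,0,0,-1.5,0],[18,0,0,-1.5,0]]' 45
```

```text
t: 7.25
eef_pos: [0.4775, 0.2323, 0.0623]
eef_rot: [3.098, 0.52, 0.0]
force: [-0.2, -0.4, -2.6]
gripper_width: 0.264
t: 7.55
eef_pos: [0.4776, 0.2323, 0.061]
eef_rot: [3.098, 0.52, 0.0]
force: [-1.2, -0.3, 0.3]
gripper_width: 0.261
```

The force went from -2.6 to +0.3 N, so the hood is on the floor. Release.

```bash
python3 -m pendant '[[18,0,0,-0.5,0],[30,0,0,-0.5,0],[50,0,0,-0.5,0],[70,0,0,-0.5,0],[85,0,0,-0.5,0],[85,0,0,-0.5,0],[85,0,0,10,0],[85,0,0,40,0],[85,0,0,80,0],[85,0,0,120,0]]' 45
python3 -m pendant '[[85,15,-20,40,0],[85,45,-60,70,0],[85,70,-95,80,0],[85,70,-95,80,0],[85,70,-95,80,0]]'
python3 - <<'E'
from h import *
s=read_state(); print(s['force'],s['eef_pos'],s['gripper_width'],s['t'])
save('t5',cv2.resize(grab_frame('top')[80:290,150:390],None,fx=3,fy=3,interpolation=cv2.INTER_CUBIC))
f=grab_frame('scene');save('s5',f);save('s5c',cv2.resize(f[180:280,200:300],None,fx=6,fy=6,interpolation=cv2.INTER_CUBIC))
E
```

```text
t: 8.55
eef_pos: [0.4772, 0.2322, 0.1827]
eef_rot: [3.098, 0.52, -0.001]
force: [0.7, -0.6, 0.3]
gripper_width: 0.998
t: 9.05
eef_pos: [0.5478, 0.1363, 0.2614]
eef_rot: [-3.099, -0.517, -0.001]
force: [-0.7, -0.3, 0.4]
gripper_width: 0.997
[-0.65058601 -0.27722155  0.44189323] [0.54784262 0.13629789 0.26140569] 0.9973419065976681 9.05
```

View pics/t5.png

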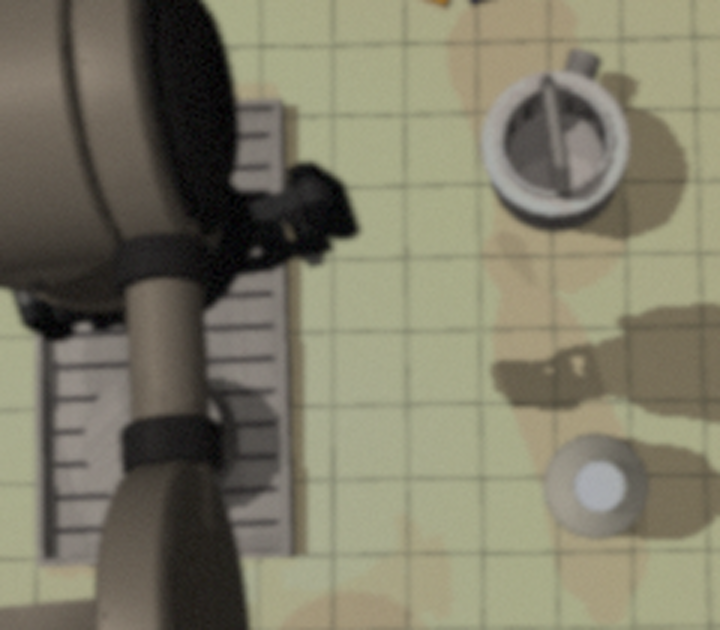

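View pics/s5.png

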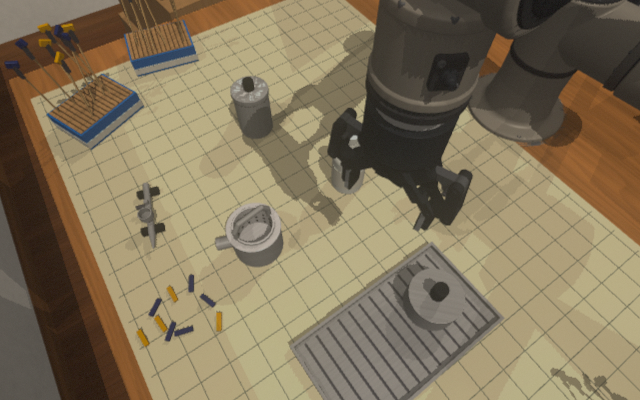

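View pics/s5c.png

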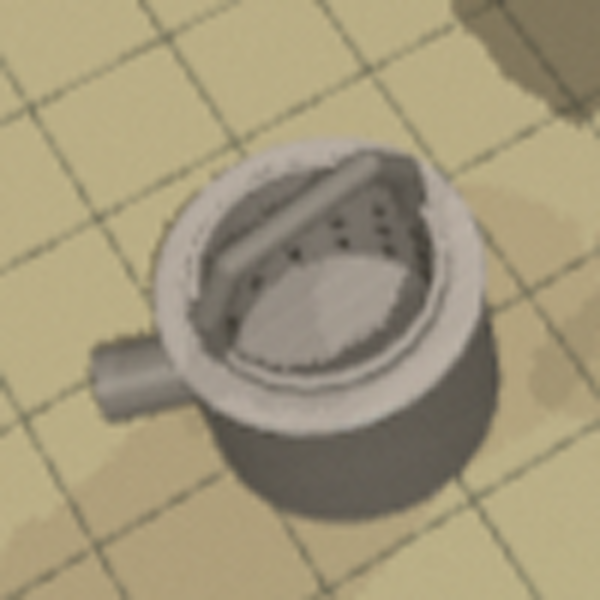

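The hood stands upright in the near half of the tray. The bail bar is visible in the top view, running from (333,107) to (339,143), and in the scene view.

```bash
python3 - <<'E'
from h import *
T,S=cam("top"),cam("scene")
A=[onz(T,150+a/3,80+b/3,.1155) for a,b in((549,82),(566,188))]
B=[onz(S,200+a/6,180+b/6,.1145) for a,b in((376,163),(228,262))]
for P in(A,B):
    d=P[0]-P[1];print(P,'mid',(P[0]+P[1])/2,np.linalg.norm(d),'dir',np.degrees(np.arctan2(d[1],d[0])))
print('rim L/R',onz(T,150+482/3,80+143/3,.074),onz(T,150+629/3,80+143/3,.074),onz(T,150+557/3,80+72/3,.074))
print('hood knob',onz(S,437.5,292,.072))
s=read_state();R=Rn.from_rotvec(s['eef_rot']).as_matrix();print('jaw',np.degrees(np.arctan2(R[1,1],R[0,1])),s['eef_pos'],s['joints'])
C=cam('wrist',s);print('pot px from wrist',proj(C,[.66,-.029,.11]))
E
```

```text
[array([ 0.68751445, -0.02609093,  0.1155    ]), array([ 0.62215681, -0.03523235,  0.1155    ])] mid [ 0.65483563 -0.03066164  0.1155    ] 0.06599384543581167 dir 7.962174414587404
[array([ 0.63610984, -0.02713126,  0.1145    ]), array([ 0.68314921, -0.02286113,  0.1145    ])] mid [ 0.65962953 -0.02499619  0.1145    ] 0.047232789678505804 dir -174.81303694500733
rim L/R [0.66082416 0.01676467 0.074     ] [ 0.65897239 -0.07619414  0.074     ] [ 0.70587035 -0.0315021   0.074     ]
hood knob [0.48038281 0.23109045 0.072     ]
jaw -70.91756426716769 [0.54667212 0.13783918 0.26051989] [1.10877835e-01 3.94627161e-01 1.36292849e+00 3.34461589e-04
 1.38535677e+00 1.34856057e+00]
pot px from wrist [554.06882279 128.61815686]
```

```bash
python3 -m pendant '[[85,20,-30,0,-0.05],[85,45,-65,0,-0.12],[85,75,-110,0,-0.18],[85,100,-147,0,-0.22],[85,113,-167,0,-0.22],[85,113,-167,0,-0.22],[85,113,-167,0,-0.22]]'
python3 - <<'E'
from h import *
s=read_state(); f=grab_frame("wrist"); save("w6",f); print(s['t'],s['eef_pos'],s['eef_rot'])
C=cam("wrist",s); p=proj(C,[.66,-.029,.115]);print(p)
x,y=map(int,p-75);x=max(x,0);y=max(y,0);print(x,y);save('w6c',cv2.resize(f[y:y+150,x:x+150],None,fx=4,fy=4,interpolation=cv2.INTER_CUBIC))
E
```

```text
t: 9.85
eef_pos: [0.6599, -0.0283, 0.26]
eef_rot: [-3.136, -0.178, 0.003]
force: [-0.1, 0.9, 0.2]
gripper_width: 0.996
9.85 [ 0.65993924 -0.0283485   0.25996713] [-3.13554732e+00 -1.78458691e-01  3.12233627e-03]
[321.50578829 191.47778174]
246 116
```

View pics/w6c.png

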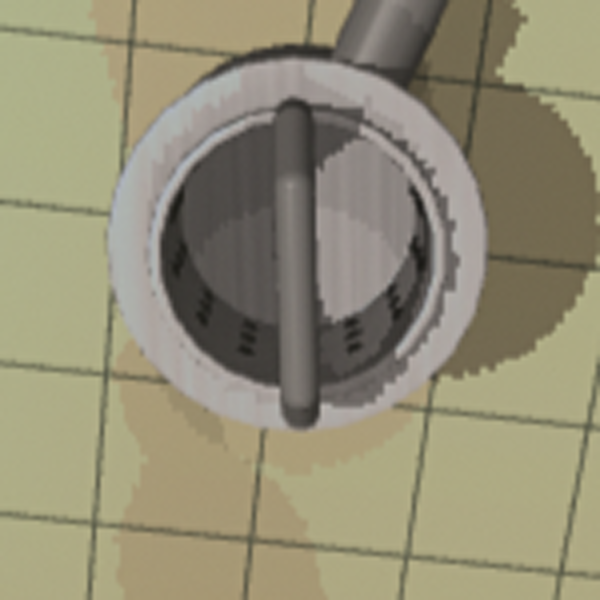

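The wrist view shows the bail bar nearly vertical in the crop, from (293,105) to (300,415), so the jaws are almost square to it.

```bash
python3 - <<'E'
from h import *
s=read_state(); C=cam("wrist",s)
f=cv2.cvtColor(cv2.imread('pics/w6.png'),cv2.COLOR_BGR2RGB)
P=[onz(C,246+a/4,116+b/4,.1155) for a,b in((294,150),(299.5,390))]
d=P[0]-P[1];print(P,'dir',np.degrees(np.arctan2(d[1],d[0])))
E1=[onz(C,246+a/4,116+b/4,.105) for a,b in((293,103),(300,425))];print('ends',E1,'mid',(E1[0]+E1[1])/2,np.linalg.norm(E1[0]-E1[1]))
F=[onz(C,246+a/4,116+b/4,.074) for a,b in((107,240),(487,240),(300,57))];print('flange',F)
R=Rn.from_rotvec(s['eef_rot']).as_matrix();print('jaw',np.degrees(np.arctan2(R[1,1],R[0,1])),s['eef_pos'])
E
```

```text
[array([ 0.69233826, -0.02308062,  0.1155    ]), array([ 0.6400255 , -0.03022029,  0.1155    ])] dir 7.771744810034438
ends [array([ 0.70076177, -0.02187548,  0.105     ]), array([ 0.62814699, -0.03169925,  0.105     ])] mid [ 0.66445438 -0.02678736  0.105     ] 0.07327628300532306
flange [array([0.65924294, 0.01916945, 0.074     ]), array([ 0.66974761, -0.07281335,  0.074     ]), array([ 0.7079987 , -0.02258052,  0.074     ])]
jaw -83.43736580071788 [ 0.65982106 -0.02781367  0.26045857]
```

```bash
python3 -m pendant '[[85,1,0,-25,0.02],[85,1.5,0,-60,0.02],[85,1.5,0,-95,0.02],[85,1.5,0,-125,0.02],[85,1.5,0,-150,0.02],[85,1.5,0,-165,0.02],[85,1.5,0,-169,0.02],[85,1.5,0,-169,0.02]]' 45
python3 -m pendant '[[4,0,0,0,0],[4,0,0,0,0],[4,0,0,0,0],[4,0,0,0,0],[4,0,0,0,0],[4,0,0,0,0],[4,0,0,0,0],[4,0,0,0,0],[4,0,0,0,0],[4,0,0,0,0]]' 45
python3 - <<'E'
from h import *
s=read_state(); print(s['force'],s['moment'],s['gripper_width'],s['t']);f=grab_frame("wrist"); save("w7",f)
E
```

```text
t: 10.7
eef_pos: [0.6616, -0.0282, 0.092]
eef_rot: [-3.134, -0.211, 0.001]
force: [-0.9, -0.5, -0.3]
gripper_width: 0.995
t: 11.7
eef_pos: [0.6622, -0.0298, 0.0921]
eef_rot: [3.134, 0.208, 0.001]
force: [-0.2, -0.1, 4.3]
gripper_width: 0.082
[-0.18578358 -0.08370189  4.28152128] [-0.00461769  0.13564397 -0.08221251] 0.08213771083332319 11.7
```

View pics/w7.png

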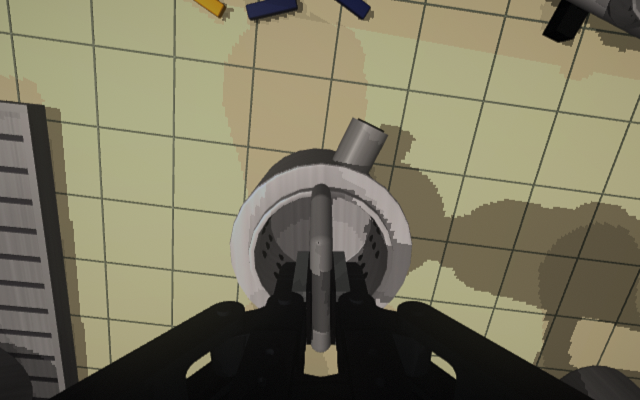

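The bail is held at about 7–8 mm opening, mid-bar. Lift straight up.

```bash
python3 -m pendant '[[2,0,0,4,0],[2,0,0,10,0],[2,0,0,20,0],[2,0,0,32,0],[2,0,0,46,0],[2,0,0,62,0],[2,0,0,80,0],[2,0,0,100,0],[2,0,0,115,0],[2,0,0,120,0]]' 60
python3 - <<'E'
from h import *
s=read_state(); print(s['force'],s['eef_pos'],s['gripper_width'],s['t']);save("w8",grab_frame("wrist"))
save('s8',grab_frame('scene'))
E
```

```text
t: 12.75
eef_pos: [0.6629, -0.0298, 0.2151]
eef_rot: [3.134, 0.208, 0.007]
force: [-0.3, 0.1, -0.8]
gripper_width: 0.078
[-0.2809814   0.05928789 -0.84100736] [ 0.66292595 -0.02982729  0.21512134] 0.07771900944526723 12.75
```

View pics/s8.png

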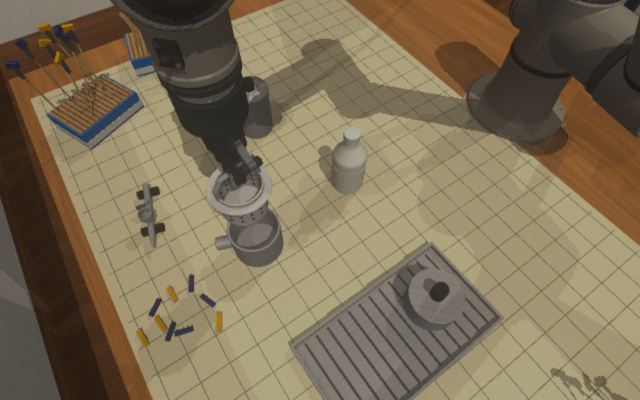

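View pics/w8.png

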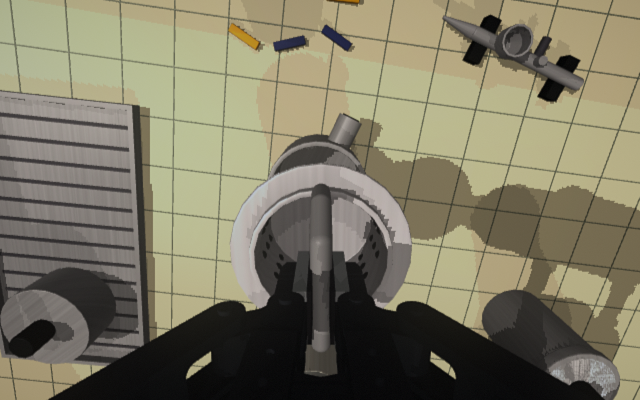

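The basket is clear of the pot and hanging level, and the pot has not moved. I'll carry it to the far half of the tray.

```bash
python3 -m pendant '[[2,-2,12,0,0],[2,-6,42,0,0],[2,-10,80,0,0],[2,-15,120,0,0],[2,-20,160,0,0],[2,-25,200,0,0],[2,-29,235,0,0],[2,-32,258,0,0],[2,-33,265,0,0],[2,-33,265,0,0]]' 60
python3 -m pendant '[[2,0,0,-10,0],[2,0,0,-35,0],[2,0,0,-60,0],[2,0,0,-85,0],[2,0,0,-102,0],[2,0,0,-110,0],[2,0,0,-110,0],[2,0,0,-110,0]]' 60
python3 - <<'E'
from h import *
s=read_state(); print(s['force'],s['eef_pos'],s['gripper_width'],s['t']);save("w9",grab_frame("wrist"))
save('s9',grab_frame('scene'))
E
```

```text
t: 13.85
eef_pos: [0.6282, 0.2365, 0.2108]
eef_rot: [3.134, 0.212, -0.003]
force: [0.4, 0.4, 0.3]
gripper_width: 0.077
t: 14.65
eef_pos: [0.6297, 0.2347, 0.1025]
eef_rot: [-3.135, -0.207, -0.002]
force: [0.2, 0.4, -1.0]
gripper_width: 0.077
[ 0.24038004  0.41944252 -1.01820736] [0.62965172 0.23469913 0.10249547] 0.07724756177504916 14.65
```

View pics/s9.png

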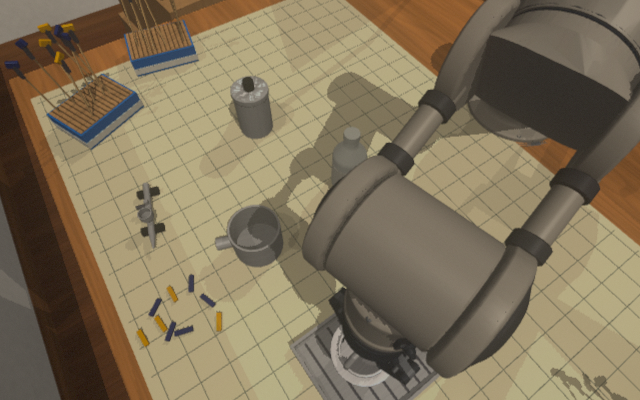

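View pics/w9.png

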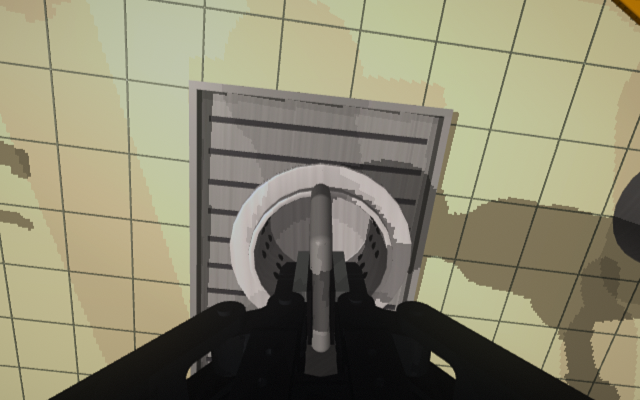

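The basket is inside the lip on both sides, about 25 mm above the floor. I'll lower it gently until the force changes.

```bash
python3 -m pendant '[[2,0,0,-8,0],[2,0,0,-15,0],[2,0,0,-20,0],[2,0,0,-22,0],[2,0,0,-22,0],[2,0,0,-22,0]]' 60
python3 -m pendant '[[2,0,0,-1,0],[2,0,0,-2,0],[2,0,0,-2,0]]' 60
python3 -m pendant '[[2,0,0,-0.5,0],[2,0,0,-1,0],[2,0,0,-1,0]]' 60
```

```text
t: 15.35
eef_pos: [0.6291, 0.2353, 0.0799]
eef_rot: [3.135, 0.208, 0.0]
force: [0.3, 0.5, -0.5]
gripper_width: 0.082
t: 15.65
eef_pos: [0.629, 0.2353, 0.0778]
eef_rot: [3.135, 0.208, -0.0]
force: [-0.3, 0.3, -0.9]
gripper_width: 0.078
t: 15.95
eef_pos: [0.6292, 0.2355, 0.0773]
eef_rot: [-3.134, -0.208, -0.001]
force: [0.1, 0.9, 1.9]
gripper_width: 0.083
```

The basket has touched down (-0.9 to +1.9 N). I'll press slightly, release and retreat straight up.

```bash
python3 -m pendant '[[2,0,0,-0.5,0],[15,0,0,-0.5,0],[35,0,0,-0.5,0],[55,0,0,-0.5,0],[70,0,0,-0.5,0],[70,0,0,-0.5,0],[70,0,0,5,0],[70,0,0,25,0],[70,0,0,60,0],[70,0,0,100,0]]' 60
python3 -m pendant '[[70,0,-10,30,0],[70,0,-40,70,0],[70,-20,-80,110,0],[70,-40,-125,140,0],[70,-60,-170,150,0],[70,-80,-215,150,0],[70,-100,-260,150,0],[70,-120,-305,150,0],[70,-120,-305,150,0],[70,-120,-305,150,0]]'
python3 - <<'E'
from h import *
s=read_state(); print(s['force'],s['eef_pos'],s['t'])
f=grab_frame('top');save('t10',cv2.resize(f[80:290,150:390],None,fx=3,fy=3,interpolation=cv2.INTER_CUBIC))
save('s10',grab_frame('scene'))
E
```

```text
t: 16.95
eef_pos: [0.6283, 0.2351, 0.1771]
eef_rot: [3.134, 0.208, -0.004]
force: [0.9, -0.8, 0.1]
gripper_width: 0.818
t: 17.95
eef_pos: [0.5085, -0.0714, 0.3276]
eef_rot: [3.134, 0.203, 0.002]
force: [-0.3, 0.1, -0.2]
gripper_width: 0.823
[-0.31496349  0.12014235 -0.24332706] [ 0.50847726 -0.07135711  0.3276057 ] 17.95
```

View pics/t10.png

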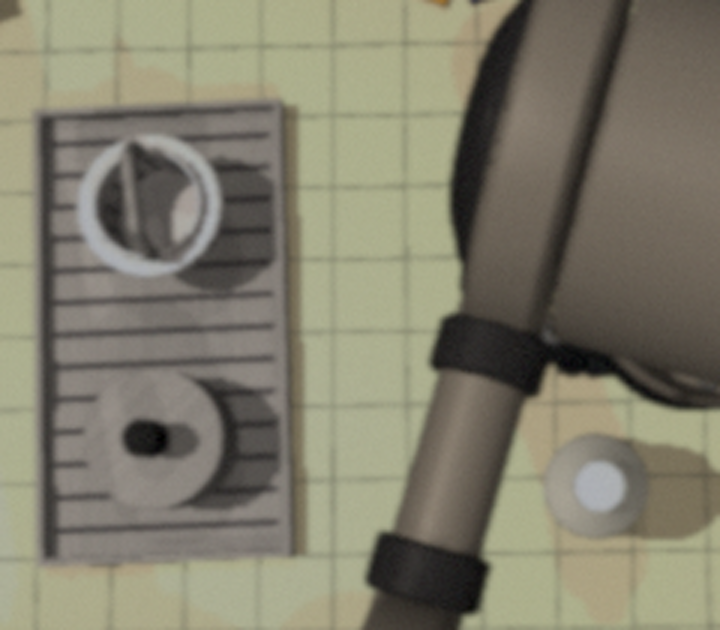

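View pics/s10.png

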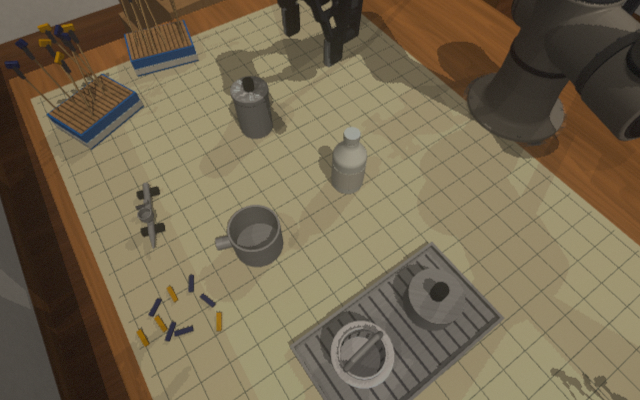

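Both parts stand upright in the tray and the pot looks unmoved. I'll check the positions in the tray frame.

```bash
python3 - <<'E'
from h import *
T,S=cam("top"),cam("scene")
g=lambda a,b,z:onz(T,150+a/3,80+b/3,z)
P=np.array([g(a,b,.013) for a,b in((39,112),(284,101),(294,553),(43,558))]);c=P.mean(0);u=P[0]+P[1]-P[2]-P[3];th=np.arctan2(u[1],u[0])
def rel(X): d=X[:2]-c[:2];return np.array([[np.cos(th),np.sin(th)],[-np.sin(th),np.cos(th)]])@d
print('tray',c,np.degrees(th))
print('basket flange',rel(g(149.5,205,.059)),'scene',rel(onz(S,362.5,354,.059)))
print('hood top',rel(g(157,438,.055)),'knob scene',rel(onz(S,440,291,.072)))
f0=cv2.imread('pics/scene0.png')[215:285,205:300];f1=cv2.imread('pics/s10.png')[215:285,205:300]
d=cv2.absdiff(f0,f1).max(2);print('stub diff mean',d[18:38,8:25].mean(), 'pot bottom diff',d[38:60,25:80].mean())
print(read_state()['t'])
finish_job()
E
```

```text
tray [0.55347259 0.23461381 0.013     ] 1.4739327644955673
basket flange [ 0.07444026 -0.00383514] scene [0.07510768 0.00011497]
hood top [-0.07576395 -0.00534382] knob scene [-0.07741645 -0.0005263 ]
stub diff mean 6.7823529411764705 pot bottom diff 2.6867768595041324
18.05
the job is handed in; nothing more can be done
```

I lifted the hood off by its knob and stood it in the near half of the tray. I then lifted the basket out by its bail and stood it in the far half. Both were lowered until the wrist force showed floor contact, then released, and I handed the job in at 18.05 s.

- **Positions:** in the tray's frame, the hood is at about (-76, -3) mm and the basket at about (+75, -2) mm. The top and scene views agree to within about 5 mm. I did not measure z, but both look upright and flat in the pictures.
- **Pot:** the before and after scene pictures barely differ around the stub and base. That suggests it stayed put, but I did not measure its position directly.
- **Robot:** the gripper finished well clear of everything, with under 1 N on the wrist.
- **Disagreement:** the wrist camera put the knob about 3–4 mm farther out in x than the other two views. I aimed between them, and both grasps held. No checks failed.

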